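# Turn the hamper front's screw eye into line with a screwdriver shank

## Task

The front of the tilt-out laundry hamper leans, inner face up, on the basin rim; of its two screw eyes one is a part turn short, its loop standing askew. Slide the screwdriver's shank half-way or more through that loop as a bar and turn the eye clockwise (seen looking down on the panel) until its loop points straight up the slope like the other eye's. Then draw the screwdriver out and lay it gently down on the cork mat, wholly on it, leaving the wood unmarked and the other eye and the toiletries as they are.

Things in the scene. Friction and masses are not known exactly. Their poses are not given: they have to be found in the camera images.
- eye_loose_loop (a point): centre of the loop of the askew screw eye, left or right on the panel (the one to turn). Steel ring 16 mm inside, 26 mm outside, 5 mm wire; its centre is 26 mm off the panel's face. Axes turn with the eye: z = screw axis, out of the panel, 40 degrees from vertical, leaning to the robot; the loop lies in the x-z plane, y leads straight through it
- eye_loose (a joint): turn of the askew eye (rad), growing clockwise seen from above the face; 0 = loop (point's x) points straight up the slope; starts at -1.25 to -0.65. Stiff (0.12 N m), does not spring back or sink in. The 8 mm shank has play: it swings about 50 degrees either side of straight through the loop before it jams on the wire and turns the eye
- eye_set_loop (a point): centre of the loop of the other screw eye, same shape, already pointing straight up the slope, 200 mm beside the askew one across the panel; leave alone
- eye_set (a joint): turn of the other eye (rad), as for the askew one; starts within 0.04 of 0
- front: fixed wood panel, 360 mm wide, 360 mm up the slope, leaning at 40 degrees from level on a white basin (400 mm across, 145 mm high). Origin on the counter under the middle of its lower edge, x level towards the high side. Its upper face starts 17 mm over the origin; the eyes stand 290 mm up the slope, 100 mm either side of the middle. Flat, but for two 10 mm high hinges at the lower edge
- driver_grip (a point): screwdriver's grasp point on its axis, in the black handle; x points to the blade tip. Handle 30 x 30 mm square, from 75 mm behind this point to 20 mm ahead, 25 mm round collar to 30 mm ahead, then a straight 8 mm round steel shank to the tip 170 mm ahead. Starts lying on the mat, axis level, 15 mm over the mat's top. 190 g, balanced about 11 mm ahead of this point
- driver_tip (a point): end of the screwdriver's blade (8 x 3 mm), on the axis 170 mm ahead of the grasp point
- driver: the whole screwdriver; origin on the underside of the handle, 15 mm below the grasp point
- mat: light brown cork mat on the counter, left or right of the panel, 320 x 170 x 3 mm, fixed; origin at the centre of its underside, x along its length
- holder: white ceramic toothbrush holder, 72 mm across, 100 mm high, on the fixed aluminium tray (300 x 180 x 6 mm) on the other side of the panel from the mat; origin under its centre; leave alone
- serum: closed frosted glass serum bottle, 36 mm across, 95 mm high, on the tray; origin under its centre; leave alone
- roller: rose quartz facial roller on a steel frame, 150 mm long, 26 mm high, lying on the tray; origin underneath its middle; leave alone
- mirror: brushed aluminium hand mirror, 225 mm long, 110 mm wide, 9 mm thick, lying on the counter by the near end of the tray; origin underneath, near its middle; leave alone
There are look-alikes about, which are no part of the job. Of the things shaped like the driver, the black one is meant.

How it is judged:
On the way, in this order (a step that is already met when the one before it is completed fails the run):
1. the screwdriver's shank is through the askew eye's loop, at least 60 mm of it beyond (x of eye_loose_loop in the frame of driver_grip between 0.035 and 0.11 m and y of eye_loose_loop in the frame of driver_grip between -0.006 and 0.006 m and z of eye_loose_loop in the frame of driver_grip between -0.006 and 0.006 m and angle between the x axis of driver_grip and the y axis of eye_loose_loop, either way round below 1.1 rad), for 0.2 s.
2. with the shank still so through the loop, the eye has been turned into line (all of step 1 and value of joint eye_loose between -0.2 and 0.2 rad), for 0.2 s.
At the end, for the whole second after the job is handed in: The askew eye's loop points straight up the slope within 0.2 rad (11 degrees), the other eye still does too; the screwdriver lies still on the cork mat, its grasp point and blade tip both over the mat and less than 30 mm above its underside (value of joint eye_loose between -0.2 and 0.2 rad and x of driver_grip in the frame of mat between -0.165 and 0.165 m and y of driver_grip in the frame of mat between -0.09 and 0.09 m and z of each of driver_grip, driver_tip in the frame of mat below 0.03 m and x of driver_tip in the frame of mat between -0.165 and 0.165 m and y of driver_tip in the frame of mat between -0.09 and 0.09 m and linear speed of driver below 0.02 m/s and value of joint eye_set between -0.2 and 0.2 rad); the robot touches nothing.
It fails at once if the screwdriver or the fingers press on the panel with over 15 N and mark the wood (contact force between any of driver, the fingers and front above 15 N).
It fails at once if the other screw eye is turned by more than 0.2 rad (value of joint eye_set above 0.2 rad or value of joint eye_set below -0.2 rad).
It fails at once if the screwdriver is dropped (falls free faster than 0.7 m/s) (linear speed of driver above 0.7 m/s and contact force between the fingers and driver below 0.1 N).
It fails at once if a toiletry is shifted by more than 30 mm (distance of any of holder, serum, roller, mirror from where it was at the start of the episode above 0.03 m).
It also fails if it takes over 72 s, if anything falls off the work surface, if the arm or the gripper's body presses on something with over 40 N, if the wrist force passes 120 N, or if a joint passes its speed limit or range.

## Robot

A 7-joint arm with a two-finger parallel gripper is mounted at the origin on the work surface. World frame = base frame: x ahead of the robot, y to its left, z up, the work surface at z = 0. Lengths are in m, angles in rad, forces in N, time in s.
With the tool pointing down it reaches from about 0.4 to 0.85 m from the base axis. Payload 10.4 kg.
Tool frame: the origin (TCP) lies midway between the tips of the shut fingers; the grasp point (between the pads) lies 19 mm behind it; z points along the fingers, y is the line along which they close (so a half turn about z gives the same grasp; the last joint's range is limited). The gripper opens to 87 mm and grips with 3 to 60 N. Pads are 19 mm wide; open, the fingers measure 117 mm over their backs; the gripper's body (75 mm by 190 mm) begins 51 mm behind the grasp point.
Start: joints at [1.177, 0.332, -0.065, 1.46, 0.022, 1.35, -0.088], TCP at [0.226, -0.583, 0.223] pointing down, gripper open.
Joint ranges: [-2.6, 2.6], [-0.5, 2.12], [-1.47, 1.34], [0.16, 2.42], [-1.27, 4.41], [0.06, 2.06], [-2.6, 2.6]. Speed limits (rad/s): [2.22, 2.22, 2.79, 2.79, 3.14, 3.14, 3.14].

## Interface

Orientations are given as a unit quaternion [x, y, z, w].
In Python, from bench import r gives the robot as it stands.
- The arm moves only by the tool apply_moves, never from a script. Its argument "steps" is a list of rows, each a list of 7 numbers: the turn, a rotation vector about the tool's x, y, z in rad, then the shift along the tool's x, y, z in mm, then the opening, from -1 (shut) to 1 (fully open). In form: [[ax, ay, az, x, y, z, claw], ...]. A call has 1 to 20 rows; each row is the pose to reach, as a shift and turn from the pose commanded when the call began, along the tool's axes at that moment; what a row does not reach only later rows make up. A row lasts 1/12 s, in which the tool goes at most 41.7 mm and 7.16 degrees, less where a joint would pass 70% of its speed; a pose out of reach is approached as far as the arm can. A call with a gripper value outside its range is refused whole. The fingers move at their own pace and stop on an object; "force" is the grip in N (left out, the last holds). Time passes only in rows, so rows that repeat a pose let the fingers close. It gives the time, the measured TCP pose, the force, the opening and the grip force at its end, in the units of the state.
- r.read_state(): the state, without advancing time (a new reading comes with each control period).
- r.camera(name): name is "side" or "top" or "wrist"; returns a dict with "pixels" (480x640x3 uint8, red, green, blue), "z_map" (480x640 float32, m along the optical axis (not along the pixel's ray), 0 where there is no reading), "fovy" (degrees; the focal length in pixels is half the picture's height over the tangent of half this angle, whatever the lens; pixels are square), "cx", "cy" (the principal point, pixels), "position" and "orientation" of the camera in the world. Camera axes: x right, y down, z forward; pixel columns grow to the right and rows downward; lengths in m; the calibration is good to about 2 mm. The wrist camera is an equidistant fisheye: a pixel r from the principal point sees the ray r / f radians off the axis. A picture is of the moment at which its call begins.
- r.close_job(): hands the job in; it is judged then, once.
The state is a dict: "time": time; "joint_positions": joint angles; "joint_vel": joint speeds; "joint_torque": joint torques, N m; "ee_pos": TCP position; "eef_rot": TCP orientation; "ft_force": force on the tool from outside, world axes, zero at the start; "torque": the same for the moment, N m; "width": finger opening in m; "grip_force": force on a finger pad.
Only numpy, scipy, OpenCV 4.12 (cv2) and the standard library are available. Lean on these libraries where they do the work, as an engineer would, in place of code of your own. Each camera call takes 0.05 s, during which the arm holds its last target. There are 200 camera calls.

## Working session

There is one attempt and no reset: what is moved stays moved. The work goes in short steps, Python scripts to look and compute and a tool call to move; the robot and the scene stay as the last step left them, time stands still between calls to the robot, and variables do not carry over. Pictures are saved under pics/ and viewed, at most 12 in all, crops included, and the job is handed in when it is done.

Besides the shell and the picture viewer there is one more tool, called after ">>>" by a JSON object that holds its "api" and its "payload", one argument or row to a line. apply_moves: Moves the arm, as the interface text tells. Its arguments: {"type":"object","properties":{"steps":{"type":"array","items":{"type":"array","items":{"type":"number"}}},"force":{"type":"number"}},"required":["steps"]}

```bash
mkdir -p pics; ls; cat > h.py <<'E'
import numpy as np, cv2
from scipy.spatial.transform import Rotation as R
from bench import r
def cloud(c):
    h,w=c['z_map'].shape; f=h/2/np.tan(np.radians(c['fovy'])/2)
    v,u=np.mgrid[:h,:w]; z=c['z_map']
    P=np.stack([(u-c['cx'])/f*z,(v-c['cy'])/f*z,z],-1)
    return P@R.from_quat(c['orientation']).as_matrix().T+np.array(c['position'])
def save(n,img): cv2.imwrite('pics/'+n,cv2.cvtColor(img,cv2.COLOR_RGB2BGR))
E
python3 - <<'E'
from h import *
for n in ['top','side','wrist']:
    c=r.camera(n); save(n+'0.png',c['pixels']); print(n,c['fovy'],c['cx'],c['cy'],c['position'],c['orientation'])
    np.savez(n+'0.npz',**c)
s=r.read_state();print(s['time'],s['ee_pos'],s['eef_rot'],s['width'])
E
```

```text
pics
top 47.557312060099356 324.96097390169626 234.94981283827101 [ 0.3524028  -0.0918917   1.86738063] [ 0.70860495 -0.70489296  0.01979001 -0.02476467]
side 50.149992445078894 325.6351325029861 239.05029255154093 [0.36763239 1.28963986 0.98674821] [-0.03744561  0.87194691 -0.48801494  0.01215816]
wrist 65.70646984690485 316.88242781710363 236.5810211658707 [ 0.28738535 -0.55831011  0.38358643] [ 0.81932213 -0.56033448 -0.06912568  0.09979061]
0.15 [ 0.226378   -0.58227791  0.22198667] [ 9.82860679e-01  1.84349234e-01 -1.19797331e-04 -4.81234739e-04] 0.08707486616898236
```

View pics/top0.png

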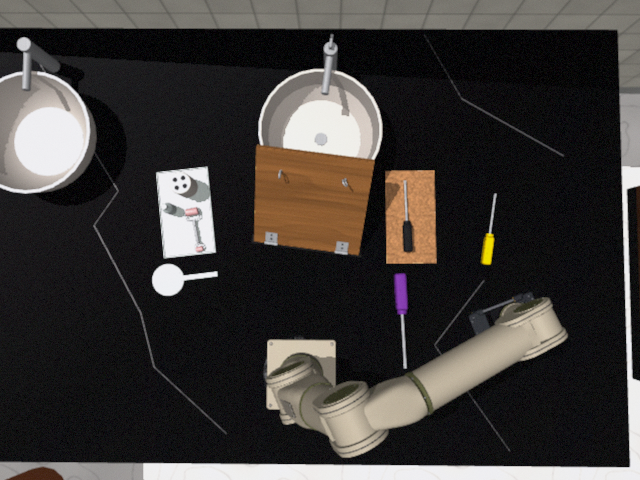

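View pics/side0.png

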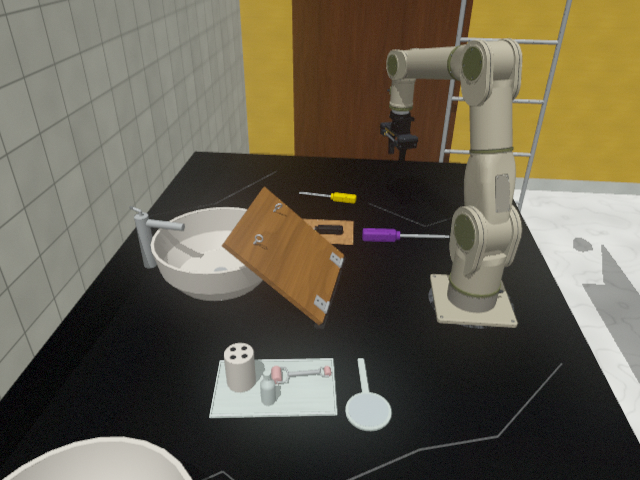

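The top view shows the mat at (411,217) with the black driver on it (handle 408,237; tip 406,182), the panel at (312,200), and the eyes at (280,174) and (346,182). The side view shows the same layout, with the eyes at (278,207) and (258,238).

```bash
python3 - <<'E'
from h import *
L=lambda n:dict(np.load(n+'0.npz'))
t,s=L('top'),L('side'); P=cloud(t); Q=cloud(s)
# panel plane fit: top-view wood region
reg=P[185:238,265:355].reshape(-1,3)
for i in range(5):
    c=reg.mean(0); n=np.linalg.svd(reg-c,full_matrices=False)[2][2]; n*=np.sign(n[2]); reg=reg[abs((reg-c)@n)<.004 if i else slice(None)]
print('n',n,'tilt',np.degrees(np.arccos(n[2])))
hsv=cv2.cvtColor(t['pixels'],cv2.COLOR_RGB2HSV)
up=np.array([0,0,1])-n*n[2]; up/=np.linalg.norm(up); ac=np.cross(n,up) # across
D=(P-c)@n
m=(abs(D)<.006).astype(np.uint8); m[:140]=0;m[262:]=0;m[:,:245]=0;m[:,380:]=0
q=P[m>0]-c; a=q@ac; b=q@up; print('extent ac',np.percentile(a,[.3,99.7]),'up',np.percentile(b,[.3,99.7]))
am=np.percentile(a,[.3,99.7]).mean(); bm=np.percentile(b,[.3,99.7]).mean(); C=c+ac*am+up*bm
print('C',C,'up',up,'ac',ac)
np.savez('panel.npz',C=C,n=n,up=up,ac=ac)
for nm,X in (('top',P),('side',Q)):
    d=(X-C)@n;a=(X-C)@ac;b=(X-C)@up
    for sg in(-1,1):
        k=(d>.008)&(d<.045)&(abs(a-sg*.1)<.03)&(abs(b-.11)<.04)
        vv,uu=np.nonzero(k)
        if len(vv): print(nm,sg,k.sum(),'a',a[k].mean(),'b',b[k].mean(),'d',d[k].mean(),'uv',uu.mean(),vv.mean(), 'xyz',X[k].mean(0))
# driver & mat
h,sat,v=[hsv[...,i].astype(int) for i in range(3)]
mm=np.zeros(h.shape,np.uint8); mm[165:270,380:442]=1
mat=((v>90)&(sat>70)&(mm>0)).astype(np.uint8)
cn=max(cv2.findContours(mat,0,2)[0],key=cv2.contourArea); rc=cv2.minAreaRect(cn);print('mat rect',rc)
f=240/np.tan(np.radians(t['fovy'])/2); Rm=R.from_quat(t['orientation']).as_matrix()
def pl(u,v,z):
    d=Rm@np.array([(u-t['cx'])/f,(v-t['cy'])/f,1]); p=t['position']; return p+d*(z-p[2])/d[2]
print('mat corners',[pl(*x,.003).round(4) for x in cv2.boxPoints(rc)], 'ctr',pl(*rc[0],.003))
hd=((v<60)&(mm>0)).astype(np.uint8); hd[:,:396]=0;hd[:,420:]=0;hd[:215]=0;hd[258:]=0
cn=max(cv2.findContours(hd,0,2)[0],key=cv2.contourArea); rc=cv2.minAreaRect(cn);print('handle',rc,[pl(*x,.03).round(4) for x in cv2.boxPoints(rc)],pl(*rc[0],.03))
k=(mm>0)&(P[...,2]>.012)&(P[...,2]<.05); 
q=P[k]; print(len(q)); cc=q.mean(0); ax=np.linalg.svd((q-cc)[:,:2],full_matrices=False)[2][0]; pr=(q-cc)[:,:2]@ax; print('driver axis',ax,cc,pr.min(),pr.max())
ti=cv2.resize(t['pixels'][150:210,260:370],None,fx=5,fy=5,interpolation=2)
si=cv2.resize(s['pixels'][190:260,230:310],None,fx=6,fy=6,interpolation=2)
o=np.zeros((420,1030,3),np.uint8);o[:300,:550]=ti;o[:420,550:]=si;save('eyes.png',cv2.resize(o,(800,326)))
E
```

```text
n [-0.96092157  0.04093751  0.27377701] tilt 74.11085466795056
extent ac [-0.23654131  0.22419499] up [-0.12617765  0.03047292]
C [ 0.52495963 -0.03420994  0.06626559] up [ 0.2735289  -0.01165297  0.96179319] ac [ 4.25637374e-02  9.99093753e-01 -1.73472348e-18]
mat rect ((410.23114013671875, 216.5553741455078), (93.86122131347656, 50.3099365234375), 88.85424041748047)
mat corners [array([ 0.6953, -0.2816,  0.003 ]), array([ 0.6995, -0.455 ,  0.003 ]), array([ 0.3761, -0.4591,  0.003 ]), array([ 0.3717, -0.2875,  0.003 ])] ctr [ 0.53477151 -0.37085889  0.003     ]
handle ((407.2281799316406, 236.0635986328125), (30.112384796142578, 8.53933334350586), 87.1375961303711) [array([ 0.5161, -0.3397,  0.03  ]), array([ 0.5177, -0.3685,  0.03  ]), array([ 0.416 , -0.3731,  0.03  ]), array([ 0.4144, -0.3444,  0.03  ])] [ 0.46594721 -0.35640175  0.03      ]
522
driver axis [-0.99890816  0.04671718] [ 0.50520697 -0.36128435  0.02489976] -0.20026057452449025 0.14935121217221672
```

View pics/eyes.png

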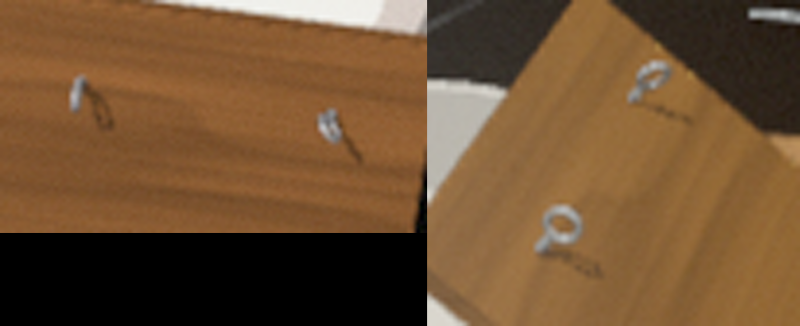

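The right-hand eye (mat side, (346,182) in top) is the askew one: the side view shows its loop foreshortened, while the left eye shows a full ring. My plane fit was off, so I'll redo it with a wood mask.

```bash
python3 - <<'E'
from h import *
L=lambda n:dict(np.load(n+'0.npz'))
t,s=L('top'),L('side'); P=cloud(t); Q=cloud(s)
hsv=cv2.cvtColor(t['pixels'],cv2.COLOR_RGB2HSV)
print('px',hsv[200,300],P[200,300],P[240,300],P[155,300], P[217,425],P[300,450],P[237,408])
h,sa,v=[hsv[...,i].astype(int) for i in range(3)]
w=((h<20)&(sa>90)&(v>40)).astype(np.uint8); w[:,:240]=0;w[:,378:]=0;w[:140]=0;w[262:]=0
w=cv2.morphologyEx(w,cv2.MORPH_CLOSE,np.ones((9,9),np.uint8))
cn=max(cv2.findContours(w,0,2)[0],key=cv2.contourArea)
m=np.zeros_like(w);cv2.drawContours(m,[cn],-1,1,-1)
q=P[(cv2.erode(m,np.ones((7,7)))>0)&(t['z_map']>0)]
for i in range(8):
    c=np.median(q,0) if i==0 else q.mean(0); n=np.linalg.svd(q-c,full_matrices=False)[2][2]; n*=np.sign(n[2]); e=abs((q-c)@n); q=q[e<max(.004,np.percentile(e,95))]
print('n',n,np.degrees(np.arccos(n[2])),len(q),e.mean(),c)
f=240/np.tan(np.radians(t['fovy'])/2); Rm=R.from_quat(t['orientation']).as_matrix(); p0=t['position']
def ray(u,v): return Rm@np.array([(u-t['cx'])/f,(v-t['cy'])/f,1])
ap=cv2.approxPolyDP(cn,6,True)[:,0]; print('corners px',ap.tolist())
for u,v_ in ap:
    d=ray(u,v_); print((p0+d*((c-p0)@n)/(d@n)).round(4))
for nm,X in (('top',P),('side',Q)):
    d=(X-c)@n; k=(d>.008)&(d<.05)
    bx=np.zeros(k.shape,bool)
    for (u0,u1,v0,v1) in ([(265,295,160,190),(332,362,167,197)] if nm=='top' else [(245,270,225,255),(268,290,195,218)]):
        b=np.zeros(k.shape,bool); b[v0:v1,u0:u1]=k[v0:v1,u0:u1]
        print(nm,b.sum(),X[b].mean(0) if b.any() else 0, d[b].round(3)[:12])
E
```

```text
px [ 14 155 122] [0.57350644 0.00116429 0.13399405] [0.45039704 0.00521844 0.03739421] [ 0.69713179 -0.00330397  0.23854581] [ 0.53385205 -0.42216472 -0.00080826] [ 0.2506885  -0.50442887  0.00389682] [ 0.4623487  -0.35791564  0.03740204]
n [-0.63910424  0.08160535  0.76477862] 40.112698938525945 6754 0.001780114022095716 [ 0.57861892 -0.03256745  0.14645917]
corners px [[257, 144], [253, 240], [273, 231], [280, 245], [333, 252], [336, 241], [347, 241], [348, 253], [358, 255], [374, 160]]
[0.7269 0.1253 0.2535]
[0.4506 0.1662 0.0183]
[0.4794 0.0952 0.0499]
[0.4342 0.0745 0.0144]
[ 0.4113 -0.1062  0.0145]
[ 0.4472 -0.1158  0.0455]
[ 0.4472 -0.1525  0.0494]
[ 0.4081 -0.1571  0.0173]
[ 0.4015 -0.1912  0.0154]
[ 0.6801 -0.2259  0.2519]
top 28 [0.64282645 0.06712231 0.21950911] [0.008 0.009 0.01  0.009 0.009 0.028 0.027 0.015 0.03  0.038 0.018 0.025]
top 29 [ 0.61490518 -0.13872151  0.21929536] [0.009 0.024 0.008 0.015 0.03  0.022 0.015 0.011 0.034 0.017 0.02  0.032]
side 40 [0.64306508 0.06396446 0.22158952] [0.028 0.032 0.034 0.032 0.034 0.023 0.029 0.028 0.035 0.035 0.034 0.037]
side 27 [ 0.61818728 -0.13487948  0.22140191] [0.03  0.035 0.035 0.035 0.034 0.028 0.027 0.032 0.034 0.033 0.036 0.021]
```

>>> {"api": "apply_moves", "payload": {
  "steps": [
    [0,0,0.328,328,-116,0,1],
    [0,0,0.328,328,-116,0,1],
    [0,0,0.328,328,-116,0,1],
    [0,0,0.328,328,-116,0,1],
    [0,0,0.328,328,-116,0,1],
    [0,0,0.328,328,-116,0,1],
    [0,0,0.328,328,-116,0,1],
    [0,0,0.328,328,-116,0,1],
    [0,0,0.328,328,-116,0,1],
    [0,0,0.328,328,-116,0,1],
    [0,0,0.328,328,-116,70,1],
    [0,0,0.328,328,-116,70,1],
    [0,0,0.328,328,-116,70,1],
    [0,0,0.328,328,-116,70,1]
  ]
}}

```text
time: 1.32
ee_pos: [0.4889, -0.3557, 0.1517]
eef_rot: [1.0, 0.021, -0.001, -0.001]
ft_force: [-0.2, -0.7, 0.5]
width: 0.0868
grip_force: 0.0
```

```bash
cat >> h.py <<'E'
def fish(c,u,v):
    f=240/np.tan(np.radians(c['fovy'])/2); d=np.array([u-c['cx'],v-c['cy']]); a=np.hypot(*d); th=a/f
    return R.from_quat(c['orientation']).as_matrix()@np.r_[np.sin(th)*d/max(a,1e-9),np.cos(th)]
def fproj(c,X):
    f=240/np.tan(np.radians(c['fovy'])/2); p=R.from_quat(c['orientation']).as_matrix().T@(np.array(X)-c['position'])
    th=np.arctan2(np.hypot(p[0],p[1]),p[2]); return np.array([c['cx'],c['cy']])+f*th*p[:2]/np.hypot(p[0],p[1])
def onz(c,u,v,z):
    d=fish(c,u,v); return c['position']+d*(z-c['position'][2])/d[2]
E
python3 - <<'E'
from h import *
c=r.camera('wrist'); save('w1.png',c['pixels']); np.savez('w1.npz',**c)
s=r.read_state();print(s['time'],s['ee_pos'],s['eef_rot'],R.from_quat(s['eef_rot']).as_matrix().round(3),s['joint_positions'],c['position'])
E
```

```text
1.3667 [ 0.49001234 -0.35625457  0.15366585] [9.99780209e-01 2.09642257e-02 1.03229211e-04 1.54056015e-04] [[ 0.999  0.042  0.   ]
 [ 0.042 -0.999 -0.   ]
 [ 0.     0.    -1.   ]] [ 0.72845824  0.34504018 -0.21704753  1.59530261  0.07811379  1.20941198
 -1.0326697 ] [ 0.55466742 -0.35282884  0.31330068]
```

View pics/w1.png

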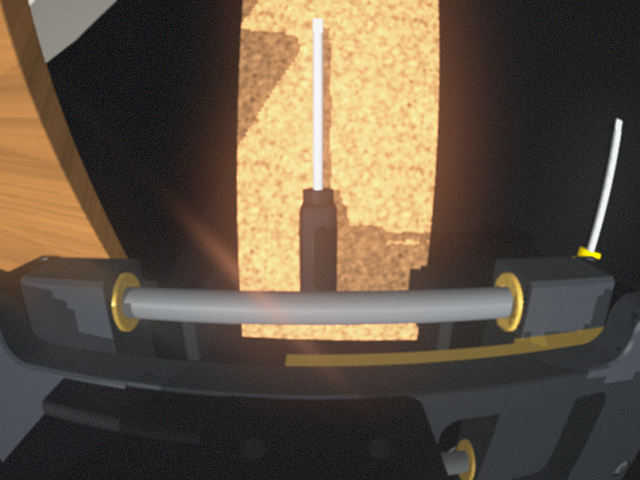

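The wrist view shows the black driver running straight up column 318: tip (318,20), collar front (318,190). The mat edges are at columns 240 and 437.

```bash
python3 - <<'E'
from h import *
c=dict(np.load('w1.npz'))
for u,v,z in [(318,20,.018),(318,190,.025),(318,207,.033),(318,260,.033),(240,130,.003),(437,130,.003)]: print(u,v,onz(c,u,v,z).round(4))
E
```

```text
318 20 [ 0.6579 -0.3488  0.018 ]
318 190 [ 0.5197 -0.3546  0.025 ]
318 207 [ 0.5076 -0.3551  0.033 ]
318 260 [ 0.4652 -0.3569  0.033 ]
240 130 [ 0.5658 -0.2874  0.003 ]
437 130 [ 0.5747 -0.4539  0.003 ]
```

>>> {"api": "apply_moves", "payload": {
  "steps": [
    [0,0,0,0,0,40,1],
    [0,0,0,0,0,80,1],
    [0,0,0,0,0,115,1],
    [0,0,0,0,0,135,1],
    [0,0,0,0,0,146,1],
    [0,0,0,0,0,146,1],
    [0,0,0,0,0,146,1],
    [0,0,0,0,0,146,-1],
    [0,0,0,0,0,146,-1],
    [0,0,0,0,0,146,-1],
    [0,0,0,0,0,146,-1],
    [0,0,0,0,0,146,-1],
    [0,0,0,0,0,146,-1],
    [0,0,0,0,0,146,-1],
    [0,0,0,0,0,146,-1],
    [0,0,0,0,0,146,-1]
  ],
  "force": 50
}}

```text
time: 2.7
ee_pos: [0.4901, -0.3556, 0.0065]
eef_rot: [1.0, 0.021, -0.0, -0.0]
ft_force: [-0.5, -0.9, 0.3]
width: 0.0349
grip_force: 0.0
```

>>> {"api": "apply_moves", "payload": {
  "steps": [
    [0,0,0,0,0,0,-1],
    [0,0,0,0,0,0,-1],
    [0,0,0,0,0,0,-1],
    [0,0,0,0,0,0,-1],
    [0,0,0,0,0,-20,-1],
    [0,0,0,0,0,-60,-1],
    [0,0,0,0,0,-100,-1],
    [0,0,0,0,0,-140,-1],
    [0,0,0,0,0,-180,-1],
    [0,0,0,0,0,-220,-1],
    [0,0,0,0,0,-260,-1],
    [0,0,0,0,0,-300,-1],
    [0,0,0,0,0,-340,-1],
    [0,0,0,0,0,-340,-1]
  ]
}}

```text
time: 3.87
ee_pos: [0.4918, -0.3564, 0.3553]
eef_rot: [1.0, 0.021, 0.005, 0.003]
ft_force: [1.0, -1.0, -0.7]
width: 0.0295
grip_force: 50.0
```

```bash
cat >> h.py <<'E'
n=np.array([-.6391,.0816,.7648]); n/=np.linalg.norm(n)
up=np.array([0,0,1])-n*n[2]; up/=np.linalg.norm(up); ac=np.cross(n,up)
LOOP=np.array([.6175,-.1367,.2140])
def goal(phi,dist,lift=0,pitch=0,off=.0115,loop=None):
    """driver along phi on the panel (tip low by pitch), loop at dist ahead of grip, raised lift; -> TCP pos, R"""
    d=ac*np.cos(phi)+up*np.sin(phi); x=d*np.cos(pitch)-n*np.sin(pitch); z=-n*np.cos(pitch)-d*np.sin(pitch)
    M=np.stack([x,np.cross(z,x),z],1)
    g=(LOOP if loop is None else loop)-x*dist+n*lift
    return g+z*off,M
def rel(p,M,s=None):
    s=s or r.read_state(); M0=R.from_quat(s['eef_rot']).as_matrix()
    return R.from_matrix(M0.T@M).as_rotvec().round(4), ((M0.T@(p-s['ee_pos']))*1000).round(1)
E
python3 - <<'E'
from h import *
s=r.read_state();print(s['time'],s['ee_pos'],s['width'],s['grip_force'],s['joint_positions'])
# cloud of loose eye, angle in panel coords
for nm in('top','side'):
    X=cloud(dict(np.load(nm+'0.npz')));d=(X-LOOP)@n;k=(d>-.016)&(d<.02)&(np.linalg.norm(X-LOOP,axis=-1)<.03)
    q=X[k]-LOOP; A=np.stack([q@up,q@ac],1); m=A.mean(0); w,V=np.linalg.eigh(np.cov((A-m).T)); v=V[:,1]*np.sign(V[0,1]); print(nm,k.sum(),m,'q=',-np.degrees(np.arctan2(v[1],v[0])),w)
print(rel(*goal(-.5,.24,.08)))
E
```

```text
3.8667 [ 0.49182837 -0.35635097  0.35527691] 0.02949780157489787 49.999002143740654 [ 0.71895982  0.26269458 -0.21539172  1.27909657  0.05635809  1.5939809
 -1.01532706]
top 63 [0.00471249 0.00040498] q= -50.81316426391318 [0.00010066 0.00013278]
side 30 [0.00499314 0.00271254] q= -57.38862832060669 [1.66858064e-05 5.38802761e-05]
(array([-0.7185,  0.3538, -1.8132]), array([142.5,   0.8,  16.1]))
```

>>> {"api": "apply_moves", "payload": {
  "steps": [
    [-0.72,0.354,-1.813,142,1,16,-1],
    [-0.72,0.354,-1.813,142,1,16,-1],
    [-0.72,0.354,-1.813,142,1,16,-1],
    [-0.72,0.354,-1.813,142,1,16,-1],
    [-0.72,0.354,-1.813,142,1,16,-1],
    [-0.72,0.354,-1.813,142,1,16,-1],
    [-0.72,0.354,-1.813,142,1,16,-1],
    [-0.72,0.354,-1.813,142,1,16,-1],
    [-0.72,0.354,-1.813,142,1,16,-1],
    [-0.72,0.354,-1.813,142,1,16,-1],
    [-0.72,0.354,-1.813,142,1,16,-1],
    [-0.72,0.354,-1.813,142,1,16,-1],
    [-0.72,0.354,-1.813,142,1,16,-1],
    [-0.72,0.354,-1.813,142,1,16,-1],
    [-0.72,0.354,-1.813,142,1,16,-1],
    [-0.72,0.354,-1.813,142,1,16,-1],
    [-0.72,0.354,-1.813,142,1,16,-1],
    [-0.72,0.354,-1.813,142,1,16,-1],
    [-0.72,0.354,-1.813,142,1,16,-1],
    [-0.72,0.354,-1.813,142,1,16,-1]
  ]
}}

```text
time: 5.53
ee_pos: [0.6322, -0.3499, 0.3303]
eef_rot: [0.531, 0.777, 0.156, 0.3]
ft_force: [1.0, 1.1, -1.6]
width: 0.0299
grip_force: 50.0
```

```bash
python3 - <<'E'
from h import *
c=r.camera('wrist'); save('w2.png',c['pixels']); np.savez('w2.npz',**c)
s=r.read_state();print(s['time'],s['ee_pos'],s['joint_positions'],rel(*goal(-.5,.24,.08)),fproj(c,LOOP))
M=R.from_quat(s['eef_rot']).as_matrix(); g=s['ee_pos']-M[:,2]*.0115; print('tip exp px',fproj(c,g+M[:,0]*.17),fproj(c,g+M[:,0]*.06))
E
```

```text
5.5833 [ 0.63244164 -0.34972097  0.33055518] [ 1.04132839  0.12353339 -0.49939786  1.66820687 -0.3213795   0.75424873
  1.10143515] (array([-0.0065, -0.008 , -0.0033]), array([-4.8,  6.4, -6.4])) [326.45054882 -92.23120717]
tip exp px [317.60799208 -78.94074834] [317.84837378 160.66247599]
```

View pics/w2.png

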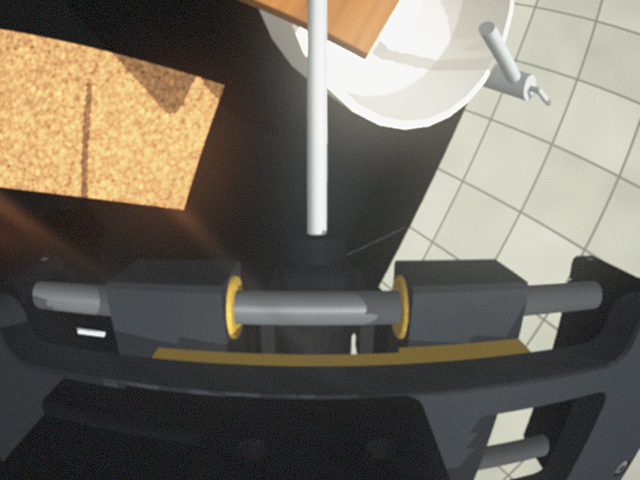

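The wrist view shows the shank straight in column 317, with the tip and the eye off the top of the picture. I'll move forward and 40 mm sideways above the eye to look at the loop.

>>> {"api": "apply_moves", "payload": {
  "steps": [
    [0,0,0,40,46,5,-1],
    [0,0,0,75,46,5,-1],
    [0,0,0,110,46,5,-1],
    [0,0,0,150,46,5,-1],
    [0,0,0,150,46,5,-1],
    [0,0,0,150,46,5,-1],
    [0,0,0,150,46,5,-1]
  ]
}}

```text
time: 6.17
ee_pos: [0.6309, -0.195, 0.308]
eef_rot: [0.531, 0.777, 0.156, 0.301]
ft_force: [-0.3, -0.3, -1.9]
width: 0.0296
grip_force: 50.0
```

```bash
python3 - <<'E'
from h import *
c=r.camera('wrist'); np.savez('w3.npz',**c)
s=r.read_state();p=fproj(c,LOOP);print(s['time'],s['ee_pos'],p,fproj(c,LOOP-n*.026),fproj(c,LOOP+n*.013))
M=R.from_quat(s['eef_rot']).as_matrix();print(M.T@ac,M.T@up)
u,v=p.astype(int)
save('w3.png',c['pixels'])
t=r.camera('side');np.savez('s3.npz',**t);save('s3.png',cv2.resize(t['pixels'][130:290,210:370],(640,640),interpolation=2))
E
```

```text
6.2167 [ 0.63092616 -0.19596812  0.30808382] [249.58983524 114.87931031] [256.76502031 118.25539124] [245.35364216 112.89887464]
[0.87927952 0.47629827 0.00273723] [-0.47626465  0.87926426 -0.00814489]
```

View pics/w3.png

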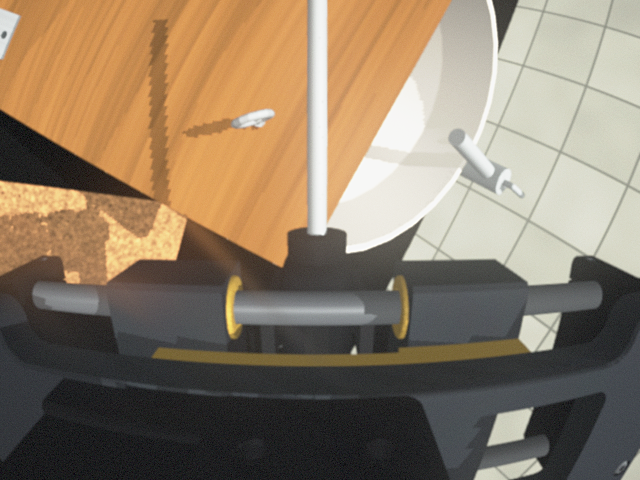

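Here the loop is seen almost edge-on, from (233,124) to (274,114), with the shank clear of it in column 317. I'll work out its centre and angle from a mask.

```bash
python3 - <<'E'
from h import *
c=dict(np.load('w3.npz'));hsv=cv2.cvtColor(c['pixels'],cv2.COLOR_RGB2HSV).astype(int)
m=np.zeros((480,640),np.uint8);m[100:140,220:290]=((hsv[...,1]<70)&(hsv[...,2]>90))[100:140,220:290]
nn,lab,st,ce=cv2.connectedComponentsWithStats(m);i=1+np.argmax(st[1:,4]);print(st[i],ce[i])
v,u=np.nonzero(lab==i)
for j in range(v.min(),v.max()+1): print(''.join('#' if lab[j,k]==i else '.' for k in range(u.min(),u.max()+1)))
def onp(u,v,h):
    d=fish(c,u,v);p=c['position'];return p+d*((LOOP+n*h-p)@n)/(d@n)
X=np.array([onp(a,b,0) for a,b in zip(u,v)])
A=np.stack([(X-LOOP)@up,(X-LOOP)@ac],1);mn=A.mean(0);
vw=(c['position']-LOOP);vw/=vw@n;w=-.0115*np.array([vw@up,vw@ac]);print('skew',w)
C=np.cov((A-mn).T)
e,V=np.linalg.eigh(C);x=V[:,1]*np.sign(V[0,1]);print('mean off up,ac',mn,'sd',np.sqrt(e),'q raw',-np.arctan2(x[1],x[0]))
C2=C-np.outer(w,w)/2
e,V=np.linalg.eigh(C2);x=V[:,1]*np.sign(V[0,1]);print('q corr',-np.arctan2(x[1],x[0]))
pr=(A-mn)@x;print('extent',pr.min(),pr.max(), 'mid',mn+x*(pr.min()+pr.max())/2)
E
```

```text
[231 109  44  19 529] [252.88468809 118.53497164]
................................#########...
...........................###############..
.......................####################.
...................#########################
.................###########################
..............##############################
...........################################.
.........##################################.
.......##################################...
.....##################################.....
...##################################.......
..#################################.........
.#################################..........
##################################..........
##################################..........
#################################...........
################################............
.#################......#######.............
...############.............................
skew [-2.40171697e-03 -6.39775104e-05]
mean off up,ac [ 0.00279716 -0.00106565] sd [0.00231832 0.00686979] q raw -0.7338823416381036
q corr -0.7682850194639324
extent -0.013795572287835706 0.013185916029489377 mid [ 0.00257796 -0.00127747]
```

View pics/s3.png

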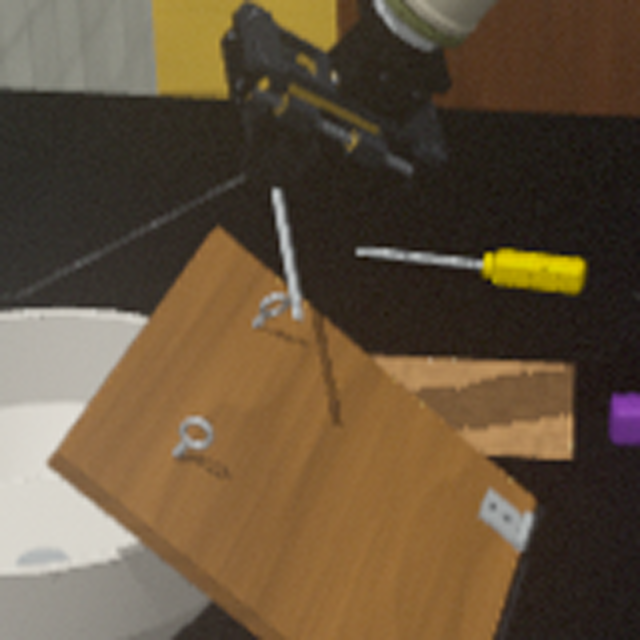

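In the side view the shank tip hangs above and to the right of the askew loop, whose ring is at crop (273,308), i.e. (278,207). I'll use this second view to fix the loop's height.

```bash
python3 - <<'E'
from h import *
c=dict(np.load('s3.npz'));f=240/np.tan(np.radians(c['fovy'])/2)
def pj(X):
    p=R.from_quat(c['orientation']).as_matrix().T@(X-c['position']);return np.array([c['cx']+f*p[0]/p[2],c['cy']+f*p[1]/p[2]])
for h in (0,.004,.008): 
    X=LOOP+n*h+up*(.0026+.21*h)-ac*.0012; print(h,X.round(4),pj(X), 'stem base',pj(X-n*.026),'top',pj(X+n*.013))
hsv=cv2.cvtColor(c['pixels'],cv2.COLOR_RGB2HSV).astype(int)
b=hsv[195:218,266:292];
for row in b: print(''.join('#' if (p[1]<90 and p[2]>90) else '.' for p in row))
s=r.read_state();M=R.from_quat(s['eef_rot']).as_matrix(); g=s['ee_pos']-M[:,2]*.0115; print('tip px',pj(g+M[:,0]*.17),'shank60',pj(g+M[:,0]*.06))
print(rel(*goal(-.5,.2,0)))
E
```

```text
0 [ 0.6193 -0.1381  0.2157] [277.68345581 207.54731415] stem base [272.85843138 212.46016469] top [280.12529204 205.06103111]
0.004 [ 0.6174 -0.1379  0.2193] [278.23220005 206.61176145] stem base [273.3963049  211.53870145] top [280.67957761 204.1183074 ]
0.008 [ 0.6155 -0.1377  0.2229] [278.78243021 205.67367542] stem base [273.93562321 210.61476306] top [281.23537019 203.17302057]
...............###........
...............###........
...............###........
...............###........
................##........
...............####.......
................###.......
................###.......
............###.###.......
..........##########......
.........####.#####.......
.........##...######......
.........######..###......
.........#####...###......
........###......###......
.......###................
.......##.................
..........................
..........................
..........................
..........................
..........................
..........................
tip px [284.86336362 208.96146032] shank60 [280.37544885 183.69609515]
(array([-0.006 , -0.0063, -0.0042]), array([-113.5,  -38.7,   69.4]))
```

```bash
sed -i 's/^LOOP=.*/LOOP=np.array([.6170,-.1378,.2200])/' h.py; python3 - <<'E'
from h import *
print(rel(*goal(-.75,.215,.06)),rel(*goal(-.75,.2,0)))
E
```

```text
(array([-0.0051, -0.007 , -0.2542]), array([-123.9,   16.8,    4.2])) (array([-0.0051, -0.007 , -0.2542]), array([-109.7,   13.3,   64.3]))
```

>>> {"api": "apply_moves", "payload": {
  "steps": [
    [0,0,0,-40,0,0,-1],
    [0,0,-0.1,-80,5,0,-1],
    [-0.005,-0.007,-0.254,-124,17,4,-1],
    [-0.005,-0.007,-0.254,-124,17,4,-1],
    [-0.005,-0.007,-0.254,-124,17,4,-1],
    [-0.005,-0.007,-0.254,-115,15,30,-1],
    [-0.005,-0.007,-0.254,-110,13,50,-1],
    [-0.005,-0.007,-0.254,-110,13,64,-1],
    [-0.005,-0.007,-0.254,-110,13,64,-1],
    [-0.005,-0.007,-0.254,-110,13,64,-1],
    [-0.005,-0.007,-0.254,-110,13,64,-1],
    [-0.005,-0.007,-0.254,-110,13,64,-1]
  ]
}}

```text
time: 7.27
ee_pos: [0.7086, -0.2968, 0.3]
eef_rot: [0.428, 0.836, 0.116, 0.323]
ft_force: [1.1, -0.3, -3.2]
width: 0.0296
grip_force: 50.0
```

```bash
python3 - <<'E'
from h import *
s=r.read_state();print(s['time'],s['ft_force'],rel(*goal(-.75,.2,0)))
t=r.camera('side');np.savez('s4.npz',**t); u=r.camera('top');np.savez('t4.npz',**u)
M=R.from_quat(s['eef_rot']).as_matrix(); g=s['ee_pos']-M[:,2]*.0115
for c in(t,u):
    f=240/np.tan(np.radians(c['fovy'])/2)
    def pj(X):
        p=R.from_quat(c['orientation']).as_matrix().T@(X-c['position']);return np.array([c['cx']+f*p[0]/p[2],c['cy']+f*p[1]/p[2]]).round(1)
    print('loop',pj(LOOP),'tip',pj(g+M[:,0]*.17),'40',pj(g+M[:,0]*.04),'top of view',)
o=np.hstack([cv2.resize(t['pixels'][175:235,245:315],(400,343),interpolation=2),cv2.resize(u['pixels'][150:210,315:385],(400,343),interpolation=2)])
save('x4.png',o)
E
```

```text
7.2667 [ 1.05545491 -0.26694271 -3.17640803] (array([0.0002, 0.0007, 0.0007]), array([-0.1, -0.3,  1.2]))
loop [278.3 206.4] tip [275.6 198.9] 40 [263.5 168.7] top of view
loop [344.2 182.4] tip [352.1 177.8] 40 [388.2 155.9] top of view
```

View pics/x4.png

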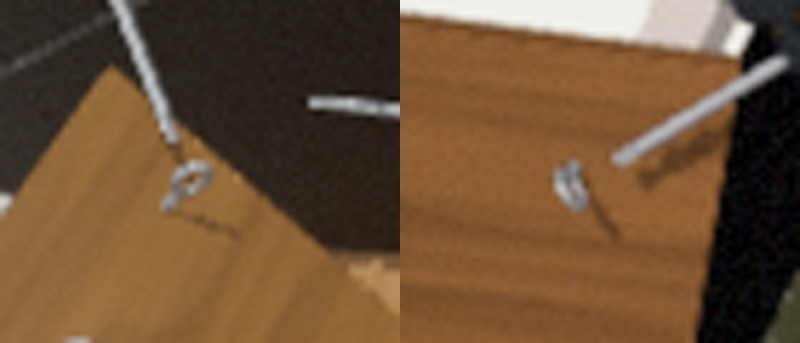

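Both views show the shank aimed at the ring: in side the tip at (172,135) points to the ring at (190,179), and in top the tip at (618,160) points to the ring at (571,184). I'll insert it.

>>> {"api": "apply_moves", "payload": {
  "steps": [
    [0,0,0,10,0,1,-1],
    [0,0,0,20,0,1,-1],
    [0,0,0,30,0,1,-1],
    [0,0,0,40,0,1,-1],
    [0,0,0,50,0,1,-1],
    [0,0,0,50,0,1,-1]
  ]
}}

```text
time: 7.87
ee_pos: [0.6871, -0.2539, 0.2745]
eef_rot: [0.427, 0.837, 0.117, 0.321]
ft_force: [0.0, -0.0, -2.1]
width: 0.0293
grip_force: 50.0
```

>>> {"api": "apply_moves", "payload": {
  "steps": [
    [0,0,0,15,0,0,-1],
    [0,0,0,30,0,0,-1],
    [0,0,0,45,0,0,-1],
    [0,0,0,58,0,0,-1],
    [0,0,0,65,0,0,-1],
    [0,0,0,65,0,0,-1],
    [0,0,0,65,0,0,-1],
    [0,0,0,65,0,0,-1],
    [0,0,0,65,0,0,-1]
  ]
}}

```text
time: 8.62
ee_pos: [0.6607, -0.2061, 0.2478]
eef_rot: [0.429, 0.836, 0.117, 0.322]
ft_force: [-0.6, 0.8, -0.9]
width: 0.0297
grip_force: 50.0
```

```bash
python3 - <<'E'
from h import *
s=r.read_state();print(s['time'],s['ft_force'],s['torque'],s['joint_positions'],rel(*goal(-.75,.085,0)))
for ph in np.arange(-.5,.5,.25): print(ph,*rel(*goal(ph,.085,0)))
for ph in (.25,.5): print(ph,*rel(*goal(ph,.085,0)))
t=r.camera('side');u=r.camera('top')
o=np.hstack([cv2.resize(t['pixels'][175:235,245:315],(400,343),interpolation=2),cv2.resize(u['pixels'][150:210,315:385],(400,343),interpolation=2)])
save('x5.png',o)
E
```

```text
8.6167 [-0.56277984  0.79093486 -0.87262665] [ 0.29563742  0.87975846 -0.02903751] [ 0.85847681  0.07256364 -0.58457718  1.90355213 -0.13793027  0.48912208
  1.01161919] (array([-0.    , -0.0004,  0.0004]), array([-0.1,  0.2, -0.7]))
-0.5 [-1.000e-04 -3.000e-04  2.504e-01] [  2.5 -20.8  -0.7]
-0.25 [-1.000e-04 -3.000e-04  5.004e-01] [ 10.3 -40.5  -0.7]
0.0 [-2.000e-04 -3.000e-04  7.504e-01] [ 22.7 -57.7  -0.7]
0.25 [-2.0000e-04 -3.0000e-04  1.0004e+00] [ 39.  -71.3  -0.7]
0.25 [-2.0000e-04 -3.0000e-04  1.0004e+00] [ 39.  -71.3  -0.7]
0.5 [-2.0000e-04 -3.0000e-04  1.2504e+00] [ 58.1 -80.4  -0.7]
```

View pics/x5.png

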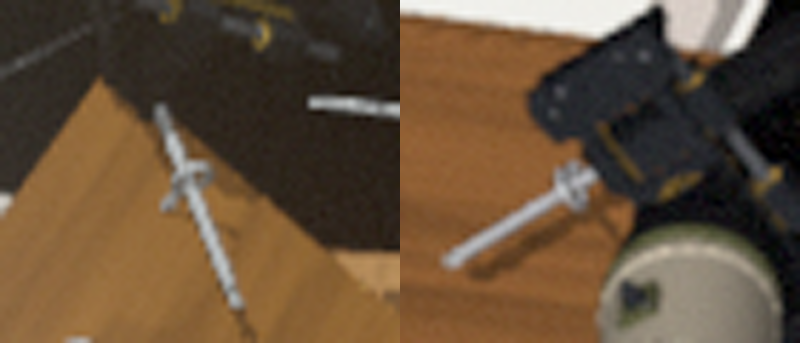

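The shank is through the ring in both views: ring at (190,180) and tip at (238,300) in side; ring at (573,184) and tip at (450,262) in top. I'll now turn it clockwise about the loop.

>>> {"api": "apply_moves", "payload": {
  "steps": [
    [0,0,0.1,0.4,-8.5,0,-1],
    [0,0,0.2,1.7,-16.9,0,-1],
    [0,0,0.3,3.8,-25.1,0,-1],
    [0,0,0.4,6.7,-33.1,0,-1],
    [0,0,0.5,10.4,-40.7,0,-1],
    [0,0,0.6,14.8,-48,0,-1],
    [0,0,0.7,20,-54.8,0,-1],
    [0,0,0.8,25.8,-61,0,-1],
    [0,0,0.8,25.8,-61,0,-1],
    [0,0,0.8,25.8,-61,0,-1]
  ]
}}

```text
time: 9.55
ee_pos: [0.6111, -0.2229, 0.2087]
eef_rot: [0.719, 0.604, 0.233, 0.253]
ft_force: [1.5, -2.5, 1.6]
width: 0.0296
grip_force: 50.0
```

```bash
python3 - <<'E'
from h import *
s=r.read_state();print(s['time'],s['ft_force'],s['torque'],s['joint_positions'],rel(*goal(.05,.085,0)))
E
```

```text
9.55 [ 1.51290407 -2.47839913  1.62448346] [-0.09530704  0.13243643 -0.48207257] [ 0.89491925  0.01903908 -0.53317008  2.04041689 -0.35486194  0.42105389
  0.46655648] (array([0.0016, 0.0007, 0.0035]), array([ 0.2, -0.8, -0.3]))
```

>>> {"api": "apply_moves", "payload": {
  "steps": [
    [0,0,0.08,0.3,-6.8,0,-1],
    [0,0,0.16,1.1,-13.5,0,-1],
    [0,0,0.24,2.4,-20.2,0,-1],
    [0,0,0.32,4.3,-26.7,0,-1],
    [0,0,0.4,6.7,-33.1,0,-1],
    [0,0,0.48,9.6,-39.3,0,-1],
    [0,0,0.48,9.6,-39.3,0,-1],
    [0,0,0.48,9.6,-39.3,0,-1]
  ]
}}

```text
time: 10.22
ee_pos: [0.5833, -0.2075, 0.1838]
eef_rot: [0.842, 0.417, 0.286, 0.19]
ft_force: [2.5, -3.3, 3.1]
width: 0.03
grip_force: 50.1
```

```bash
cat > eye.py <<'E'
from h import *
s=r.read_state();print(s['time'],s['ft_force'],s['torque'],s['joint_positions'].round(3) if hasattr(s['joint_positions'],'round') else s['joint_positions'])
M=R.from_quat(s['eef_rot']).as_matrix();ph=np.arctan2(M[:,0]@up,M[:,0]@ac);print('phi',ph,rel(*goal(ph,.085,0)))
t=r.camera('side');u=r.camera('top');w=r.camera('wrist');np.savez('w.npz',**w)
f=fproj(w,LOOP);print('loop px',f)
import sys
x,y=np.clip(f.astype(int),[60,50],[580,430])
o=np.hstack([cv2.resize(t['pixels'][175:235,245:315],(400,343),interpolation=2),cv2.resize(w['pixels'][y-50:y+50,x-58:x+59],(400,343),interpolation=2)])
save(sys.argv[1],o)
E
python3 eye.py x6.png
```

```text
10.2167 [ 2.53823522 -3.2563724   3.14485329] [-0.12349815 -0.35813357 -0.59518732] [ 0.9   -0.025 -0.538  2.138 -0.456  0.371  0.077]
phi 0.5243539558405118 (array([ 0.0015, -0.0003, -0.    ]), array([-0.4, -0.3, -0.3]))
loop px [317.54350798  99.16581031]
```

View pics/x6.png

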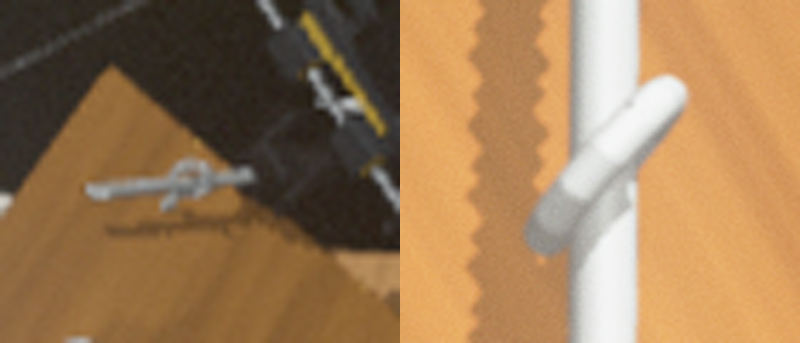

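The wrist crop shows the loop running from (540,240) to (675,90) across the shank in column 604. That is 42° from the tool axis, so the eye is at about -0.31 rad and is jammed and turning with 0.84 rad of play. About 0.33 rad more is needed.

>>> {"api": "apply_moves", "payload": {
  "steps": [
    [0,0,0.08,0.3,-6.8,0,-1],
    [0,0,0.16,1.1,-13.5,0,-1],
    [0,0,0.24,2.4,-20.2,0,-1],
    [0,0,0.3,3.8,-25.1,0,-1],
    [0,0,0.33,4.6,-27.5,0,-1],
    [0,0,0.33,4.6,-27.5,0,-1],
    [0,0,0.33,4.6,-27.5,0,-1],
    [0,0,0.33,4.6,-27.5,0,-1],
    [0,0,0.33,4.6,-27.5,0,-1]
  ]
}}

```text
time: 11.12
ee_pos: [0.5692, -0.1875, 0.1697]
eef_rot: [0.899, 0.272, 0.314, 0.14]
ft_force: [4.4, -2.7, 4.9]
width: 0.0296
grip_force: 50.1
```

```bash
python3 eye.py x7.png; python3 - <<'E'
from h import *
c=dict(np.load('w.npz'));h=cv2.cvtColor(c['pixels'],cv2.COLOR_RGB2HSV).astype(int)
f=fproj(c,LOOP).astype(int)
b=h[f[1]-34:f[1]+34:2,f[0]-35:f[0]+36]
for row in b: print(''.join('#' if p[1]<60 and p[2]>90 else '.' for p in row))
E
```

```text
11.1167 [ 4.36270326 -2.7001725   4.88837829] [-0.21440302 -0.77740241 -0.67886653] [ 0.903 -0.056 -0.569  2.197 -0.494  0.336 -0.246]
phi 0.8569636358412346 (array([ 0.0008, -0.0009, -0.    ]), array([-0.5, -0. , -0.5]))
loop px [318.00596858  99.13203925]
..........................####################.........................
..........................####################.........................
..........................####################.........................
..........................####################....#######..............
..........................#################################............
..........................##################################...........
..........................##################################...........
..........................#################################............
..........................################################.............
..........................##############################...............
..........................#############################................
..........................########################
[... 905 characters left out ...]
##########################..........................
.............################################..........................
.............################################..........................
..............###############################..........................
................########.####################..........................
..........................###################..........................
.........................####################..........................
.........................####################..........................
..........................###################..........................
..........................###################..........................
```

The loop-to-shank angle is unchanged at about 43°, so with phi at 0.86 the eye is within about 0.05 rad of straight. I'll swing back to straight through the loop and draw the driver out.

>>> {"api": "apply_moves", "payload": {
  "steps": [
    [0,0,0,0,0,0,-1],
    [0,0,-0.1,0.4,8.5,0,-1],
    [0,0,-0.2,1.7,16.9,0,-1],
    [0,0,-0.3,3.8,25.1,0,-1],
    [0,0,-0.4,6.7,33.1,0,-1],
    [0,0,-0.5,10.4,40.7,0,-1],
    [0,0,-0.6,14.8,48,0,-1],
    [0,0,-0.7,20,54.8,0,-1],
    [0,0,-0.8,25.8,61,0,-1],
    [0,0,-0.8,25.8,61,0,-1],
    [0,0,-0.8,25.8,61,0,-1]
  ]
}}

```text
time: 12.18
ee_pos: [0.6096, -0.2213, 0.2063]
eef_rot: [0.724, 0.6, 0.234, 0.249]
ft_force: [1.1, -0.2, 2.5]
width: 0.0297
grip_force: 50.0
```

```bash
python3 eye.py x8.png
```

```text
12.1833 [ 1.09755094 -0.18751247  2.51627821] [ 0.37146111 -0.13430512 -0.17270059] [ 0.888  0.019 -0.527  2.045 -0.359  0.421  0.456]
phi 0.06055031268106413 (array([-0.0018, -0.0015,  0.    ]), array([-1. ,  1.3, -1.1]))
loop px [321.24716291 101.03612181]
```

View pics/x8.png

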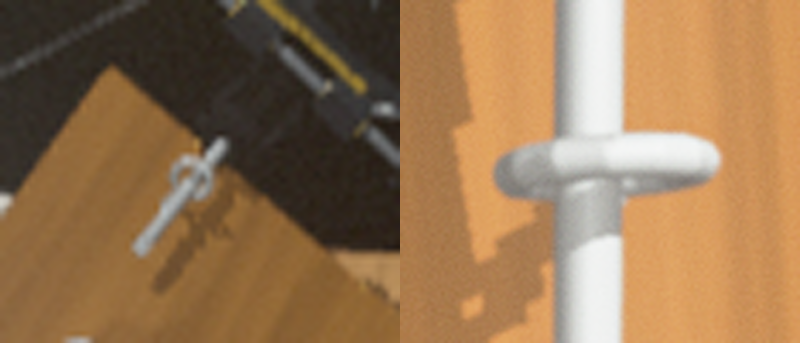

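The loop lies at about 85.5° to the tool axis with the shank at phi 0.06, so the eye is at about -0.02 rad and well in line. I'll draw the driver out.

>>> {"api": "apply_moves", "payload": {
  "steps": [
    [0,0,0,0,1.5,-1,-1],
    [0,0,0,-15,1.5,-1,-1],
    [0,0,0,-30,1.5,-1,-1],
    [0,0,0,-45,1.5,-1,-1],
    [0,0,0,-60,1.5,-1,-1],
    [0,0,0,-75,1.5,-1,-1],
    [0,0,0,-90,1.5,-1,-1],
    [0,0,0,-105,1.5,-1,-1],
    [0,0,0,-120,1.5,-1,-1],
    [0,0,0,-135,1.5,-20,-1],
    [0,0,0,-150,1.5,-60,-1],
    [0,0,0,-150,1.5,-100,-1],
    [0,0,0,-150,1.5,-140,-1],
    [0,0,0,-150,1.5,-140,-1]
  ]
}}

```text
time: 13.5
ee_pos: [0.4927, -0.3607, 0.3147]
eef_rot: [0.723, 0.598, 0.233, 0.253]
ft_force: [1.2, -1.6, -0.8]
width: 0.0293
grip_force: 50.0
```

```bash
python3 - <<'E'
from h import *
s=r.read_state();print(s['time'],s['ft_force'],s['ee_pos'],s['joint_positions'])
# place: axis yaw 2.4deg, grip over original spot; mat centre (.535,-.371)
a=np.radians(1.5);x=np.array([np.cos(a),np.sin(a),0]);z=np.array([0,0,-1.]);M=np.stack([x,np.cross(z,x),z],1)
print(rel(np.array([.489,-.368,.20]),M))
E
```

```text
13.5 [ 1.17533734 -1.56747805 -0.84550465] [ 0.4926563  -0.36066091  0.31472642] [ 1.17569674 -0.10381003 -0.36382241  1.91918199 -0.62586558  0.83180199
  0.92880697]
(array([ 0.5641, -0.5054,  1.2963]), array([-11.8, -75.6,  85.9]))
```

>>> {"api": "apply_moves", "payload": {
  "steps": [
    [0.564,-0.505,1.296,0,0,-20,-1],
    [0.564,-0.505,1.296,0,0,-20,-1],
    [0.564,-0.505,1.296,0,0,-20,-1],
    [0.564,-0.505,1.296,0,0,-20,-1],
    [0.564,-0.505,1.296,0,0,-20,-1],
    [0.564,-0.505,1.296,0,0,-20,-1],
    [0.564,-0.505,1.296,0,0,-20,-1],
    [0.564,-0.505,1.296,0,0,-20,-1],
    [0.564,-0.505,1.296,0,0,-20,-1],
    [0.564,-0.505,1.296,0,0,-20,-1],
    [0.564,-0.505,1.296,0,0,-20,-1],
    [0.564,-0.505,1.296,0,0,-20,-1],
    [0.564,-0.505,1.296,0,0,-20,-1],
    [0.564,-0.505,1.296,0,0,-20,-1],
    [0.564,-0.505,1.296,0,0,-20,-1],
    [0.564,-0.505,1.296,0,0,-20,-1]
  ]
}}

```text
time: 14.83
ee_pos: [0.4828, -0.3563, 0.3238]
eef_rot: [1.0, 0.017, -0.001, -0.002]
ft_force: [-0.2, 0.3, -2.1]
width: 0.0298
grip_force: 50.0
```

```bash
python3 - <<'E'
from h import *
s=r.read_state();print(s['time'],s['ft_force'],s['ee_pos'])
a=np.radians(1.5);x=np.array([np.cos(a),np.sin(a),0]);z=np.array([0,0,-1.]);M=np.stack([x,np.cross(z,x),z],1)
print(rel(np.array([.489,-.368,.0075]),M))
E
```

```text
14.8333 [-0.17819983  0.25441084 -2.12995977] [ 0.48277955 -0.35630785  0.32381569]
(array([-0.005 ,  0.0025,  0.0077]), array([  6.6,  13.5, 316.2]))
```

>>> {"api": "apply_moves", "payload": {
  "steps": [
    [-0.005,0.002,0.008,6,13,40,-1],
    [-0.005,0.002,0.008,6,13,80,-1],
    [-0.005,0.002,0.008,6,13,120,-1],
    [-0.005,0.002,0.008,6,13,160,-1],
    [-0.005,0.002,0.008,6,13,200,-1],
    [-0.005,0.002,0.008,6,13,240,-1],
    [-0.005,0.002,0.008,6,13,275,-1],
    [-0.005,0.002,0.008,6,13,295,-1],
    [-0.005,0.002,0.008,6,13,305,-1],
    [-0.005,0.002,0.008,6,13,308,-1],
    [-0.005,0.002,0.008,6,13,311,-1],
    [-0.005,0.002,0.008,6,13,313,-1],
    [-0.005,0.002,0.008,6,13,314,-1],
    [-0.005,0.002,0.008,6,13,314,-1]
  ]
}}

```text
time: 16.0
ee_pos: [0.4891, -0.3683, 0.0114]
eef_rot: [1.0, 0.012, 0.0, 0.0]
ft_force: [-0.5, -0.2, -2.0]
width: 0.0297
grip_force: 50.0
```

>>> {"api": "apply_moves", "payload": {
  "steps": [
    [0,0,0,0,0,1,-1],
    [0,0,0,0,0,2,-1],
    [0,0,0,0,0,3,-1],
    [0,0,0,0,0,3,-1],
    [0,0,0,0,0,3,-1]
  ]
}}

```text
time: 16.42
ee_pos: [0.4885, -0.3679, 0.0072]
eef_rot: [1.0, 0.012, -0.0, -0.0]
ft_force: [0.4, 0.0, -1.8]
width: 0.0298
grip_force: 50.0
```

>>> {"api": "apply_moves", "payload": {
  "steps": [
    [0,0,0,0,0,0.5,-1],
    [0,0,0,0,0,1,-1],
    [0,0,0,0,0,1,-1],
    [0,0,0,0,0,1,-0.3],
    [0,0,0,0,0,1,-0.1],
    [0,0,0,0,0,1,0.3],
    [0,0,0,0,0,1,1],
    [0,0,0,0,0,1,1],
    [0,0,0,0,0,1,1],
    [0,0,0,0,0,1,1],
    [0,0,0,0,0,-20,1],
    [0,0,0,0,0,-60,1],
    [0,0,0,0,0,-100,1],
    [0,0,0,0,0,-140,1],
    [0,0,0,0,0,-180,1],
    [0,0,0,0,0,-180,1]
  ]
}}

```text
time: 17.75
ee_pos: [0.492, -0.3695, 0.1962]
eef_rot: [1.0, 0.012, 0.005, 0.004]
ft_force: [0.2, -0.2, 0.6]
width: 0.0865
grip_force: 0.0
```

```bash
python3 - <<'E'
from h import *
s=r.read_state();print(s['time'],s['ft_force'],s['ee_pos'],s['width'])
t=r.camera('side');w=r.camera('wrist')
h=cv2.cvtColor(w['pixels'],cv2.COLOR_RGB2HSV).astype(int)
save('x9.png',np.hstack([cv2.resize(t['pixels'][170:260,220:355],(400,267),interpolation=2),cv2.resize(w['pixels'],(356,267))]))
E
```

```text
17.75 [ 0.17675619 -0.23771061  0.59542682] [ 0.49195261 -0.36952614  0.19617005] 0.08652544867520053
```

View pics/x9.png

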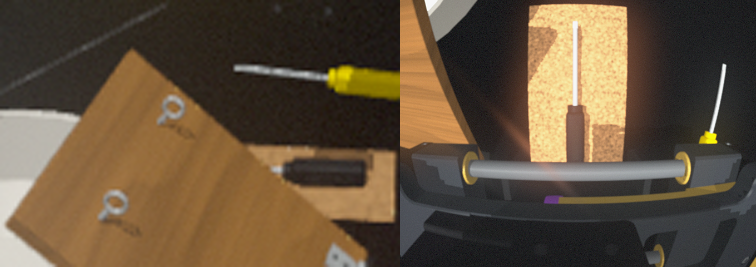

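Both loops now look alike in the side crop, at (172,110) and (115,203). The wrist view shows the driver lying wholly on the mat, from its tip at (575,22) to the handle at (577,135).

```bash
python3 -c "
from bench import r
print(r.close_job())"
```

```text
the job is handed in; nothing more can be done
None
```

The askew eye (the one on the mat side) now points straight up the slope, about 0.02 rad off as measured from the wrist view just before I drew the screwdriver out; the screwdriver lies wholly on the cork mat, and I handed the job in at about 18 s with no verdict returned.

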